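# Stack the mixing cups in the cup rack

### The arm

A 6-joint arm with a two-finger parallel gripper is mounted at the origin on a cart in front of the work surface, level with it; the furniture and walls round the work are solid. World frame = base frame: x ahead of the robot, y to its left, z up, the work surface at z = 0. Lengths are in m, angles in rad, forces in N, time in s.
With the tool pointing down it reaches from about 0.375 to 0.9 m from the base axis. Payload 3.1 kg.
Tool frame: the origin (TCP) lies at the very end of the fingers, on their centre line; the grasp point (between the pads) lies 19 mm behind it; z points along the fingers, y is the line along which they close (so a half turn about z gives the same grasp; the last joint's range is limited). The gripper opens to 85 mm and grips with 20 to 120 N. Pads are 22 mm wide; open, the fingers measure 114 mm over their backs; the gripper's body (76 mm by 85 mm) begins 54 mm behind the grasp point. The pads swing forward as they close: fully open they stand 13 mm farther back than shut.
Start: joints at [-1.472, 0.527, 1.433, -0, 1.181, -0.178], TCP at [0.171, -0.601, 0.231] pointing down, gripper open.
Joint ranges: [-3.08, 3.08], [-0.75, 2.2], [0.22, 2.44], [-1.43, 4.57], [0, 2.65], [-2.85, 2.85]. Speed limits (rad/s): [2.79, 2.79, 3.14, 3.14, 3.14, 3.14].

### API

Orientations are given as a unit quaternion [x, y, z, w].
In Python, from station import telemetry, snapshot, ticket gives the robot as it stands.
- The arm moves only by the tool move_arm, never from a script. Its argument "commands" is text: rows parted by semicolons, each of 7 numbers parted by spaces: the shift along the tool's x, y, z in mm, then the turn, a rotation vector about the tool's x, y, z in degrees, then the opening, from -1 (shut) to 1 (fully open). A call has exactly 5 rows; each row is the pose to reach, as a shift and turn from the pose commanded when the call began, along the tool's axes at that moment; what a row does not reach only later rows make up. A row lasts 1/8 s, in which the tool goes at most 62.5 mm and 10.7 degrees, less where a joint would pass 70% of its speed; a pose out of reach is approached as far as the arm can. A call with a gripper value outside its range is refused whole. The fingers move at their own pace and stop on an object; "grip_force" is the grip in N (left out, the last holds). Time passes only in rows, so rows that repeat a pose let the fingers close, or fill a call up. It gives the time, the measured TCP pose, the force, the opening and the grip force at its end, in the units of the state.
- telemetry.sense(): the state, without advancing time (a new reading comes with each control period).
- snapshot(name): name is "scene" or "top" or "wrist"; returns a dict with "image" (400x640x3 uint8, red, green, blue), "fx", "fy", "cx", "cy" (pixels), "pose" (4x4, takes a point from camera to world coordinates). Camera axes: x right, y down, z forward; pixel columns grow to the right and rows downward; lengths in m; the calibration is good to about 2 mm. A picture is of the moment at which its call begins. There is no depth.
- ticket.sign_off(): hands the job in; it is judged then, once.
The state is a dict: "t": time; "q": joint angles; "qd": joint speeds; "tau": joint torques, N m; "tcp_pos": TCP position; "tool_rot": TCP orientation; "force": force on the tool from outside, world axes, zero at the start; "ft_torque": the same for the moment, N m; "finger_gap": opening from 0.0 (shut) to 1.0 (fully open); "gripper_force": force on a finger pad.
Only numpy, scipy, OpenCV 4.12 (cv2) and the standard library are available. Lean on these libraries where they do the work, as an engineer would, in place of code of your own. Each camera call takes 0.05 s, during which the arm holds its last target. There are 200 camera calls.

### The job

Store the three mixing cups as one nested stack in the cup rack: lay one loose cup on its side in the open loading bay of the rack with its mouth towards the cup already there, let go of it, and push it along the bed until it is fully home over that cup; then do the same with the other loose cup, so that the stack ends up against the end stop. Finally slide the red gate fully shut behind the stack, and leave the other things on the bench where they are.

Things in the scene. Friction and masses are not known exactly. Their poses are not given: they have to be found in the camera images.
- rack: fixed cup rack: low wooden base 40 x 262 mm with an aluminium bed of shallow V section (15 degrees each side), its centre line 12 mm and its edges 17 mm above the bench; origin on the bench under its middle, +y along the bed towards the end stop, +x away from the gate's open side; a cup lying on the bed has its origin 29 mm above the bench
- rack_stop (a point): middle of the inner face of the rack's end stop, at the height of the bed (y = +118 mm in the rack); the stop is a wooden plate 70 mm wide and 58 mm high
- rack_bay (a point): middle of the loading bay, on the bed (y = -65 mm in the rack): the bay is the bed from the gate line (y = 0) back to the open end (y = -131 mm); a cup laid in it lies wholly behind the gate line
- gate (a joint): sliding red gate across the bed at the rack's y = 0: 0 = fully shut (gate centred on the bed), up to 0.068 m = open, pulled out sideways to the rack's -x; it stays where it is left
- gate_knob (a point): top centre of the black round knob on the gate (16 mm across, its top 78 mm above the bench, 26 mm high above the gate's panel); the panel is 46 mm wide, 4 mm thick and reaches from 18 to 53 mm above the bench
- cup_0: orange tapered mixing cup, 65 mm long, 57 mm across the mouth, 33 mm across the base, wall 2 mm; origin at the centre of the base's outside, +y along the axis to the mouth; lying on its side: axis rises 10.5 degrees to the mouth, origin 16 mm above the surface; seated, each sits 20 mm behind the one inside it; lies in the rack, mouth within 2 cm of the end stop
- cup_1: orange tapered mixing cup, 65 mm long, 57 mm across the mouth, 33 mm across the base, wall 2 mm; origin at the centre of the base's outside, +y along the axis to the mouth; lying on its side: axis rises 10.5 degrees to the mouth, origin 16 mm above the surface; seated, each sits 20 mm behind the one inside it; lies loose on the bench
- cup_2: orange tapered mixing cup, 65 mm long, 57 mm across the mouth, 33 mm across the base, wall 2 mm; origin at the centre of the base's outside, +y along the axis to the mouth; lying on its side: axis rises 10.5 degrees to the mouth, origin 16 mm above the surface; seated, each sits 20 mm behind the one inside it; lies loose on the bench
- cup_0_mouth (a point): centre of the mouth of cup_0, in the plane of its rim
- cup_1_mouth (a point): centre of the mouth of cup_1, in the plane of its rim
- cup_2_mouth (a point): centre of the mouth of cup_2, in the plane of its rim
- screw_tin: round red tin, 72 mm across, 41 mm high, origin under its middle; a bystander
- cork_block: brown cork sanding block, 60 x 100 x 32 mm, origin under its middle; a bystander

How it is judged:
By the outcome, as a careful person would: the job done as asked, in the order asked, and still so for the second after the job is handed in, with the robot touching nothing.
It also fails if it takes over 72 s, if anything falls off the work surface, if the arm or the gripper's body presses on something with over 40 N, if the wrist force passes 120 N, or if a joint passes its speed limit or range.

## Working session

There is one attempt and no reset: what is moved stays moved. The work goes in short steps, Python scripts to look and compute and a tool call to move; the robot and the scene stay as the last step left them, time stands still between calls to the robot, and variables do not carry over. Pictures are saved under pics/ and viewed, at most 10 in all, crops included, and the job is handed in when it is done.

Besides the shell and the picture viewer there is one more tool, called after "Emit:" as name(argument=value, ...) on one line, values as JSON. move_arm: Moves the arm, as the interface text tells. Its arguments: {"type":"object","properties":{"commands":{"type":"string"},"grip_force":{"type":"number"}},"required":["commands"]}

```bash
mkdir -p pics; ls
python3 - <<'E'
from station import telemetry, snapshot
import cv2,numpy as np,json
s=telemetry.sense();print(s)
for n in("top","scene"):
    d=snapshot(n);cv2.imwrite(f"pics/{n}0.png",d["image"][:,:,::-1])
    print(n,d["fx"],d["fy"],d["cx"],d["cy"],np.round(d["pose"],4).tolist())
E
```

```text
pics
{'t': 0.0, 'q': array([-1.47247271e+00,  5.28491458e-01,  1.43391414e+00, -1.04567083e-05,
        1.18140714e+00, -1.78475611e-01]), 'qd': array([-0.00044369,  0.00089951,  0.00112565,  0.00097299, -0.00012417,
        0.00121517]), 'tau': array([-4.04461452e-04, -4.42353415e+01, -1.78025311e+01, -4.28843541e-04,
        8.22638045e-03,  4.85771253e-06]), 'tcp_pos': array([ 0.17076658, -0.60046354,  0.23031432]), 'tool_rot': array([ 9.90437166e-01,  1.37960095e-01,  3.96434467e-05, -1.10934921e-03]), 'force': array([ 0.32250589, -0.1236285 , -0.19091997]), 'ft_torque': array([0.0695705 , 0.01216299, 0.04083946]), 'gripper_force': 0.0, 'finger_gap': 0.9995153906091712}
top 380.38994518694176 380.38994518694176 317.9132857879807 197.36521742851372 [[0.0158, -0.9845, 0.1745, 0.436], [-0.9996, -0.0117, 0.0248, -0.1466], [-0.0223, -0.1748, -0.9844, 1.0203], [0.0, 0.0, 0.0, 1.0]]
scene 448.71103314575623 448.71103314575623 320.69140004079645 189.3199224287007 [[-0.7608, -0.4904, 0.425, 0.1068], [-0.6489, 0.568, -0.5062, 0.4338], [0.0068, -0.6609, -0.7504, 0.9162], [0.0, 0.0, 0.0, 1.0]]
```

View pics/top0.png

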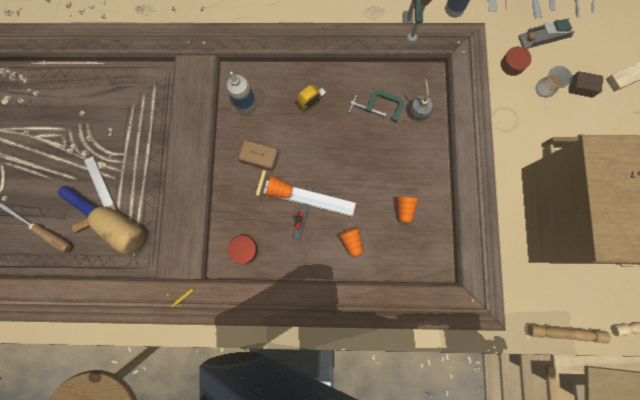

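View pics/scene0.png

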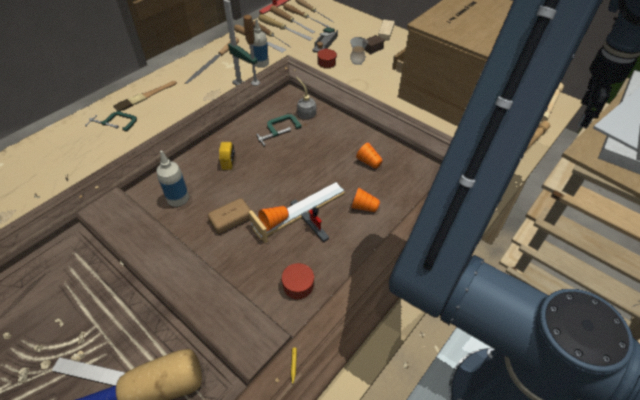

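The top view shows the rack from the stop at about (263,185) to the open end at (355,209), with cup_0 at (278,188). The gate is pulled out towards (297,235), and the loose cups are at (351,242) and (406,209). The tin and the cork block are clear of the work. I'll enlarge this area next.

Run:
```python
import cv2
i=cv2.imread("pics/top0.png")[165:265,250:430]
cv2.imwrite("pics/c1.png",cv2.resize(i,(792,440),interpolation=cv2.INTER_CUBIC))
```

```text
(no output)
```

View pics/c1.png

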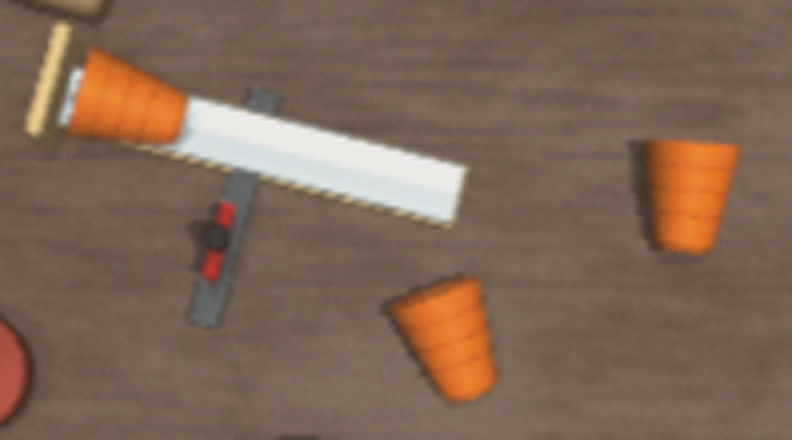

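The crop is 4.4x, with its origin at (250,165). I read these positions from it:
- **Bed:** open-end corners at (466,167) and (452,220).
- **Stop:** inner top edge from (72,27) to (43,136).
- **Knob:** (215,237).
- **Cup A:** mouth (390,303)–(480,280), base about (472,395).
- **Cup B:** mouth (648,142)–(738,147), base about (685,250).

I'll fit the cup silhouettes to the orange masks.

```bash
cat > h.py <<'E'
import numpy as np,cv2
from scipy.optimize import minimize
from scipy.spatial.transform import Rotation as R
def unproj(d,u,v,z):
    P=d["pose"];r=P[:3,:3]@np.array([(u-d["cx"])/d["fx"],(v-d["cy"])/d["fy"],1]);t=P[:3,3]
    return t+r*(z-t[2])/r[2]
def proj(d,X):
    P=d["pose"];c=(np.asarray(X)-P[:3,3])@P[:3,:3]
    return np.c_[c[:,0]/c[:,2]*d["fx"]+d["cx"],c[:,1]/c[:,2]*d["fy"]+d["cy"]]
def crop(c,o=(250,165),k=4.4): return (c[0]+.5)/k-.5+o[0],(c[1]+.5)/k-.5+o[1]
def orange(d):
    h=cv2.cvtColor(d["image"],cv2.COLOR_RGB2HSV)
    return ((h[...,0]>=4)&(h[...,0]<=18)&(h[...,1]>185)&(h[...,2]>100)).astype(np.uint8)
def cup_pts(x,y,yaw,z0=.016,tilt=np.radians(10.5)):
    a=np.array([np.cos(yaw)*np.cos(tilt),np.sin(yaw)*np.cos(tilt),np.sin(tilt)])
    s=np.array([-np.sin(yaw),np.cos(yaw),0]);n=np.cross(a,s);t=np.linspace(0,2*np.pi,40)[:,None]
    o=np.array([x,y,z0]);f=lambda r:r*(np.cos(t)*s+np.sin(t)*n)
    return np.r_[o+f(.0165),o+.065*a+f(.0285)]
def fit(ds,base,mouth,z0=.016):
    K=4;sets=[]
    for d in ds:
        u,v=proj(d,[[*((np.array(base)+mouth)/2)[:2],.025]])[0].astype(int)
        w=45;m=orange(d)[v-w:v+w,u-w:u+w]*255
        n,l,st,ce=cv2.connectedComponentsWithStats((m>0).astype(np.uint8))
        k=l[w,w] if l[w,w] else 1+np.argmax(st[1:,4])
        M=cv2.resize(((l==k)*255).astype(np.uint8),None,fx=K,fy=K,interpolation=cv2.INTER_LINEAR)>127
        sets.append((d,u-w,v-w,M))
    def cost(p):
        c=0
        for d,u0,v0,M in sets:
            q=(proj(d,cup_pts(p[0]/1e3,p[1]/1e3,p[2]/50,z0))-[u0,v0]+.5)*K-.5
            I=np.zeros(M.shape,np.uint8);cv2.fillConvexPoly(I,cv2.convexHull((q*16).round().astype(np.int32)),1,shift=4)
            c+=1-(M&(I>0)).sum()/(M|(I>0)).sum()
        return c/len(sets)
    dv=np.array(mouth[:2])-base[:2]
    x0=[base[0]*1e3,base[1]*1e3,50*np.arctan2(dv[1],dv[0])]
    r=minimize(cost,x0,method="Nelder-Mead",options=dict(initial_simplex=[x0]+[np.array(x0)+np.eye(3)[i]*5 for i in range(3)],xatol=.05,fatol=1e-4))
    return np.round([*r.x[:2],np.degrees(r.x[2]/50),r.fun],3)
E
python3 - <<'E'
from h import *
from station import snapshot
t=snapshot("top");s=snapshot("scene")
U=lambda c,z:unproj(t,*crop(c),z)
for n,c,z in[("open+x",(466,167),.017),("open-x",(452,220),.017),("stopA",(72,27),.058),("stopB",(43,136),.058),("knob",(215,237),.078)]:print(n,U(c,z).round(4))
for n,b,m,z in[("A",U((472,390),.016),U((435,291),.028),.016),("B",U((685,248),.016),U((693,145),.028),.016),("C0",U((180,121),.029),U((80,95),.041),.029)]:
    print(n,b.round(3),m.round(3),"top",fit([t],b,m,z),"scene",fit([s],b,m,z),"both",fit([t,s],b,m,z))
E
```

```text
open+x [ 0.601  -0.2219  0.017 ]
open-x [ 0.5685 -0.2135  0.017 ]
stopA [0.6755 0.0143 0.058 ]
stopB [0.6096 0.0288 0.058 ]
knob [ 0.549  -0.0753  0.078 ]
A [ 0.467 -0.225  0.016] [ 0.525 -0.203  0.028] top [ 4.66127e+02 -2.28051e+02  2.51280e+01  2.01000e-01] scene [ 4.68887e+02 -2.28055e+02  2.16890e+01  1.88000e-01] both [ 4.66981e+02 -2.25640e+02  2.08780e+01  1.95000e-01]
B [ 0.553 -0.353  0.016] [ 0.614 -0.357  0.028] top [ 5.53022e+02 -3.53331e+02 -1.36700e+00  1.52000e-01] scene [ 5.57160e+02 -3.63174e+02  6.99300e+00  2.13000e-01] both [ 5.53023e+02 -3.54377e+02 -1.35800e+00  1.92000e-01]
C0 [ 0.625 -0.049  0.029] [0.638 0.011 0.041] top [ 6.27953e+02 -5.10620e+01  7.96830e+01  2.10000e-01] scene [ 6.28431e+02 -5.14550e+01  7.37300e+01  2.50000e-01] both [ 6.28445e+02 -5.12490e+01  7.67530e+01  2.34000e-01]
```

```bash
cat >> h.py <<'E'
def mv(x,y,z,yaw,tilt=0,start=None):
    """rows' numbers from the present pose to TCP (m), yaw of tool x (deg), tilt: fingertips lead towards tool x (deg)"""
    from station import telemetry
    s=telemetry.sense();R0=R.from_quat(s["tool_rot"]);p0=s["tcp_pos"]
    if start: p0,R0=np.array(start[:3]),down(*start[3:])
    R1=down(yaw,tilt)
    print("mm",(R0.inv().apply(np.array([x,y,z])-p0)*1e3).round(1),"deg",np.degrees((R0.inv()*R1).as_rotvec()).round(2))
def down(yaw,tilt=0):
    return R.from_euler("z",yaw,degrees=True)*R.from_euler("x",180,degrees=True)*R.from_euler("y",tilt,degrees=True)
YAW=76.4;O=np.array([.6152,-.0917]);ey=np.array([np.cos(np.radians(YAW)),np.sin(np.radians(YAW))]);ex=np.array([ey[1],-ey[0]])
def rack(x,y): return O+x*ex+y*ey
def inrack(p): d=np.array(p[:2])-O;return (d@ex*1e3).round(1),(d@ey*1e3).round(1)
E
sed -i 's/>185)&(h\[...,2\]>100/>160)\&(h[...,2]>110/' h.py
python3 - <<'E'
from h import *
from station import snapshot
t=snapshot("top");s=snapshot("scene")
h=cv2.cvtColor(t["image"],cv2.COLOR_RGB2HSV)
print(h[230:256:3,351].tolist())
for n,b,m,z in[("A",[.467,-.226,0],[.525,-.203,0],.016),("B",[.553,-.354,0],[.614,-.356,0],.016),("C0",[.628,-.051,0],[.642,.011,0],.029)]:
    for k,l in((.0,[t]),(.0,[s]),(0,[t,s])):
        print(n,fit(l,b,m,z))
mv(.494,-.215,.1,23)
mv(.494,-.215,.004,23,start=(.494,-.215,.1,23))
E
```

```text
[[12, 188, 155], [13, 199, 235], [13, 202, 233], [13, 202, 234], [12, 202, 230], [12, 204, 229], [11, 207, 211], [12, 205, 204], [11, 193, 169]]
A [ 4.65163e+02 -2.25513e+02  2.26670e+01  9.60000e-02]
A [ 4.69392e+02 -2.30315e+02  2.02430e+01  1.83000e-01]
A [ 4.66588e+02 -2.25953e+02  2.20550e+01  1.58000e-01]
B [ 5.52526e+02 -3.52410e+02 -4.32900e+00  9.90000e-02]
B [ 5.57241e+02 -3.62727e+02  4.19000e+00  2.12000e-01]
B [ 5.53369e+02 -3.53396e+02 -3.37900e+00  1.77000e-01]
C0 [ 6.27999e+02 -5.04860e+01  7.88880e+01  1.16000e-01]
C0 [ 6.31167e+02 -5.17640e+01  7.70030e+01  2.70000e-01]
C0 [ 6.28482e+02 -5.18650e+01  7.81690e+01  2.07000e-01]
mm [ 416.3 -282.8  131.2] deg [-0.04 -0.01 -7.14]
mm [-0. -0. 96.] deg [0. 0. 0.]
```

Emit:
move_arm(commands="41 -28 13 0 0 -2 1; 82 -56 26 0 0 -4 1; 128 -87 42 0 0 -6.6 1; 178 -120 60 0 0 -6.6 1; 228 -154 77 0 0 -6.6 1", grip_force=30)

```text
t: 0.92
tcp_pos: [0.3489, -0.3899, 0.1541]
tool_rot: [0.981, 0.194, 0.0, 0.0]
force: [1.1, 0.5, 0.5]
finger_gap: 1.0
gripper_force: 0.0
```

Run:
```python
from h import *
mv(.4928,-.2142,.1,22.5)
```

```text
mm [ 200.  -107.6   54.1] deg [ 0.06 -0.02 -0.09]
```

Emit:
move_arm(commands="50 -27 14 0 0 0 1; 100 -54 27 0 0 0 1; 150 -81 41 0 0 0 1; 200 -107.6 54 0 0 0 1; 200 -107.6 54 0 0 0 1")

```text
t: 1.55
tcp_pos: [0.493, -0.2115, 0.0995]
tool_rot: [0.98, 0.198, -0.0, -0.001]
force: [-0.7, -1.9, -0.9]
finger_gap: 1.002
gripper_force: 0.0
```

Run:
```python
from h import *
from station import snapshot
mv(.4928,-.2142,.004,22.5)
d=snapshot("wrist");cv2.imwrite("pics/w1.png",d["image"][:,:,::-1])
c=np.array([.4655,-.2255])
print(proj(d,[[*c,.0325],[*(c+.064*np.array([.924,.383])),.056]]).round())
```

```text
mm [-1.1  2.6 95.5] deg [-0.1   0.03  0.32]
[[326. 252.]
 [327. 175.]]
```

View pics/w1.png

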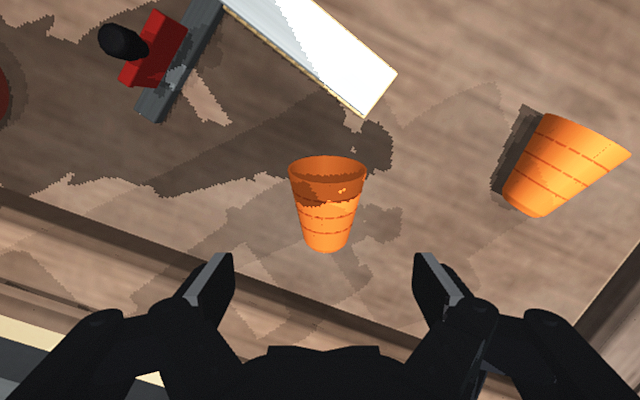

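The wrist view shows cup A's base at (326,252) and its mouth at about (327,170). That agrees with the predicted projection, so I'll descend and grasp.

Emit:
move_arm(commands="-1 2.6 40 0 0 0 1; -1 2.6 80 0 0 0 1; -1 2.6 95.5 0 0 0 1; -1 2.6 95.5 0 0 0 -1; -1 2.6 95.5 0 0 0 -1")

```text
t: 2.22
tcp_pos: [0.4922, -0.2189, 0.0061]
tool_rot: [0.981, 0.194, 0.001, 0.001]
force: [-0.7, 0.3, -0.1]
finger_gap: 0.607
gripper_force: 0.0
```

Emit:
move_arm(commands="0 0 0 0 0 0 -1; 0 0 0 0 0 0 -1; 0 0 -20 0 0 0 -1; 0 0 -60 0 0 0 -1; 0 0 -90 0 0 0 -1")

```text
t: 2.85
tcp_pos: [0.492, -0.2181, 0.0966]
tool_rot: [0.981, 0.195, 0.001, 0.001]
force: [-0.2, -0.8, -0.5]
finger_gap: 0.528
gripper_force: 30.2
```

Run:
```python
from h import *
from station import snapshot
p=rack(0,-.070);print(p)
mv(*p,.10,YAW)
d=snapshot("wrist");cv2.imwrite("pics/w2.png",d["image"][:,:,::-1])
```

```text
[ 0.59874005 -0.15973727]
mm [120.9 -13.1  -3.3] deg [ 1.000e-01 -1.000e-02 -5.393e+01]
```

View pics/w2.png

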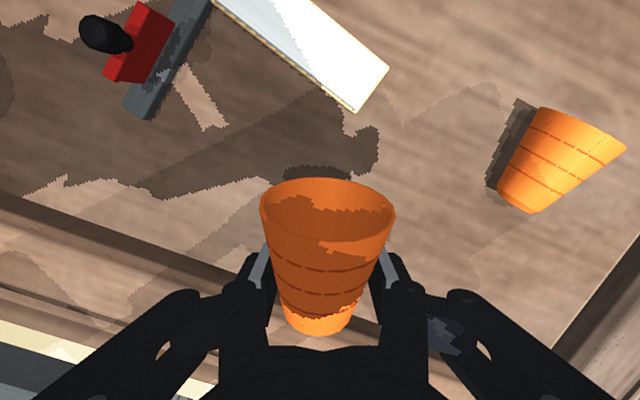

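The cup is held and centred in the jaws, with its base at (318,330) and its mouth towards tool +x. I'll carry it to the bay.

Emit:
move_arm(commands="20 -2 -4 0 0 -10 -1; 45 -5 -4 0 0 -20 -1; 70 -8 -4 0 0 -30 -1; 95 -10 -4 0 0 -40 -1; 121 -13 -4 0 0 -50 -1")

```text
t: 3.52
tcp_pos: [0.5991, -0.1592, 0.099]
tool_rot: [0.805, 0.593, 0.0, 0.0]
force: [0.5, 0.1, -0.5]
finger_gap: 0.531
gripper_force: 30.2
```

Emit:
move_arm(commands="0 0 0 0 0 -4 -1; 0 0 0 0 0 -4 -1; 0 0 0 0 0 -4 -1; 0 0 0 0 0 -4 -1; 0 0 0 0 0 -4 -1")

```text
t: 4.15
tcp_pos: [0.5983, -0.1599, 0.0989]
tool_rot: [0.786, 0.619, -0.0, -0.0]
force: [-0.6, -0.6, -0.3]
finger_gap: 0.524
gripper_force: 30.2
```

Run:
```python
from h import *
from station import telemetry,snapshot
d=snapshot("wrist");s=telemetry.sense();print(s["tcp_pos"],inrack(s["tcp_pos"]),s["force"].round(1),s["finger_gap"])
mv(*rack(0,-.070),.0205,YAW)
cv2.imwrite("pics/w3.png",d["image"][:,:,::-1])
```

```text
[ 0.5983351  -0.15989194  0.09894259] (np.float64(-0.4), np.float64(-70.2)) [-0.1 -0.3  0.3] 0.5253988546489735
mm [ 0.2  0.4 78.4] deg [-0.   -0.    0.02]
```

View pics/w3.png

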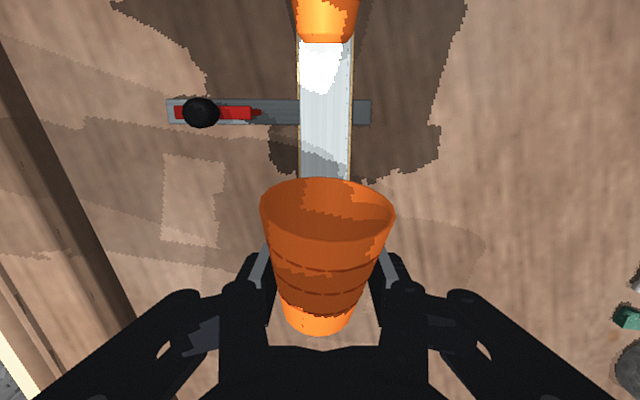

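The bed centre line is at column 325 and the cup's mouth at 328. The base is at 317, so the cup is skewed about 4° in the hand; I'll take that out while lowering.

Emit:
move_arm(commands="0 0 30 0 0 -3 -1; 0 0 60 0 0 -3 -1; 0 0 72 0 0 -3 -1; 0 0 78 0 0 -3 -1; 0 0 78 0 0 -3 -1")

```text
t: 4.82
tcp_pos: [0.5989, -0.1599, 0.0213]
tool_rot: [0.769, 0.639, 0.0, 0.0]
force: [-0.8, -0.5, 0.7]
finger_gap: 0.53
gripper_force: 30.2
```

Emit:
move_arm(commands="0 0 0 0 0 0 -0.2; 0 0 0 0 0 0 0.1; 0 0 0 0 0 0 0.4; 0 0 0 0 0 0 0.8; 0 0 0 0 0 0 0.8")

```text
t: 5.45
tcp_pos: [0.5985, -0.1597, 0.021]
tool_rot: [0.769, 0.639, 0.0, 0.0]
force: [0.8, -0.8, -0.9]
finger_gap: 0.899
gripper_force: 0.0
```

Emit:
move_arm(commands="0 0 -30 0 0 0 0.8; 0 0 -70 0 0 0 0.8; -20 0 -85 0 0 3 0; -60 0 -85 0 0 3 -1; -70 0 -85 0 0 3 -1")

```text
t: 6.08
tcp_pos: [0.5851, -0.2318, 0.1057]
tool_rot: [0.787, 0.617, -0.0, 0.0]
force: [-0.8, 0.1, 0.9]
finger_gap: 0.261
gripper_force: 0.0
```

Run:
```python
from h import *
from station import telemetry,snapshot
d=snapshot("wrist");s=telemetry.sense();print(s["tcp_pos"],inrack(s["tcp_pos"]),s["force"].round(1),s["finger_gap"])
mv(*rack(0,-.135),.03,YAW,10)
t=snapshot("top");print(proj(d,[[*rack(0,-.02),.012],[*rack(0,-.1),.03]]).round())
for b,l in((-.1,"new"),(.042,"c0")):
    f=fit([t],rack(0,b),rack(0,b+.06),.029);print(l,f,inrack(f[:2]/1e3))
cv2.imwrite("pics/w4.png",np.vstack([d["image"][:,:,::-1],]))
```

```text
[ 0.58479499 -0.23184508  0.10539207] (np.float64(3.4), np.float64(-143.4)) [0.9 0.2 0.2] 0.17704411544799215
mm [ 8.4 -3.4 75.4] deg [ 0.   10.04 -0.18]
[[317.  33.]
 [318. 152.]]
new [ 591.686 -188.896   76.4      1.   ] (np.float64(0.0), np.float64(-100.0))
c0 [ 6.26081e+02 -4.99980e+01  7.66110e+01  1.12000e-01] (np.float64(0.8), np.float64(43.1))
```

View pics/w4.png

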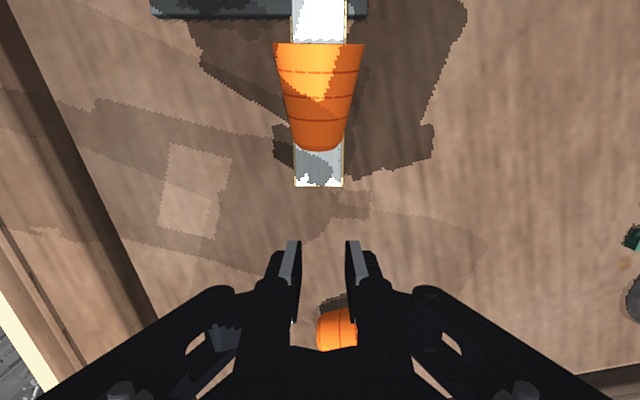

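The cup lies square on the bed, with its base at (320,150) and its mouth at (319,43). That puts the base at rack y of about -99. I'll lower the shut, tilted fingers behind it and then push.

Emit:
move_arm(commands="4 -3.4 30 0 5 0 -1; 4 -3.4 60 0 10 0 -1; 8 -3.4 78 0 10 0 -1; 15 -3.4 83 0 10 0 -1; 15 -3.4 83 0 10 0 -1")

```text
t: 6.8
tcp_pos: [0.5861, -0.2112, 0.023]
tool_rot: [0.782, 0.617, 0.068, -0.054]
force: [-0.6, -0.3, 0.3]
finger_gap: -0.004
gripper_force: 0.0
```

Emit:
move_arm(commands="10 0 1.8 0 0 0 -1; 20 0 3.5 0 0 0 -1; 30 0 5.3 0 0 0 -1; 40 0 7.1 0 0 0 -1; 49 0 8.7 0 0 0 -1")

```text
t: 7.42
tcp_pos: [0.5977, -0.164, 0.0229]
tool_rot: [0.782, 0.617, 0.068, -0.054]
force: [0.3, 0.0, 0.0]
finger_gap: -0.005
gripper_force: 0.1
```

```bash
cat > st.py <<'E'
from h import *
from station import telemetry,snapshot
import sys
d=snapshot("wrist");s=telemetry.sense();print(s["t"],s["tcp_pos"].round(4),inrack(s["tcp_pos"]),s["force"].round(1),s["finger_gap"])
if len(sys.argv)>1: cv2.imwrite(f"pics/{sys.argv[1]}.png",d["image"][:,:,::-1])
E
python3 st.py w5
```

```text
7.475 [ 0.5976 -0.1628  0.0229] (np.float64(-0.4), np.float64(-73.2)) [ 0.1  0.9 -0.5] -0.0011996901946895123
```

Emit:
move_arm(commands="8 0 1.4 0 0 0 -1; 16 0 2.8 0 0 0 -1; 24 0 4.2 0 0 0 -1; 32 0 5.6 0 0 0 -1; 39 0 6.9 0 0 0 -1")

```text
t: 8.1
tcp_pos: [0.6069, -0.1257, 0.0228]
tool_rot: [0.783, 0.617, 0.068, -0.054]
force: [0.0, -0.5, -0.1]
finger_gap: 0.004
gripper_force: 0.1
```

Emit:
move_arm(commands="4 0 0.7 0 0 0 -1; 8 0 1.4 0 0 0 -1; 12 0 2.1 0 0 0 -1; 16 0 2.8 0 0 0 -1; 20 0 3.5 0 0 0 -1")

```text
t: 8.72
tcp_pos: [0.6116, -0.1064, 0.0229]
tool_rot: [0.783, 0.616, 0.068, -0.054]
force: [0.3, -0.5, -0.0]
finger_gap: 0.001
gripper_force: 0.3
```

```bash
python3 st.py w6
```

```text
8.775 [ 0.6116 -0.1058  0.0229] (np.float64(-0.2), np.float64(-14.5)) [-0.3  0.9 -0.5] 0.0031284930445095414
```

View pics/w6.png

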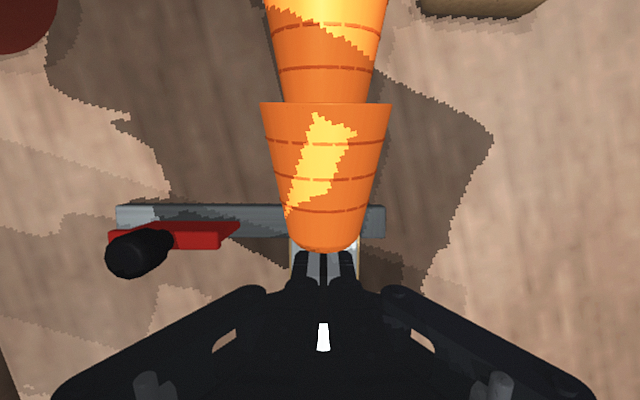

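The new cup's mouth rim, at row 102, is already over cup_0, and the fingers meet its base at row 250. I'll push on slowly.

Emit:
move_arm(commands="5 0 0.9 0 0 0 -1; 10 0 1.8 0 0 0 -1; 15 0 2.6 0 0 0 -1; 20 0 3.5 0 0 0 -1; 24 0 4.2 0 0 0 -1")

```text
t: 9.4
tcp_pos: [0.6173, -0.0824, 0.0229]
tool_rot: [0.782, 0.617, 0.068, -0.054]
force: [0.1, -1.0, 0.4]
finger_gap: 0.0
gripper_force: 0.5
```

Emit:
move_arm(commands="2 0 0.4 0 0 0 -1; 4 0 0.7 0 0 0 -1; 6 0 1.1 0 0 0 -1; 8 0 1.4 0 0 0 -1; 8 0 1.4 0 0 0 -1")

```text
t: 10.02
tcp_pos: [0.6192, -0.0747, 0.0229]
tool_rot: [0.783, 0.616, 0.069, -0.054]
force: [-0.3, 0.5, -0.3]
finger_gap: -0.004
gripper_force: 0.2
```

```bash
python3 st.py w7
```

```text
10.075 [ 0.6191 -0.0747  0.0229] (np.float64(-0.2), np.float64(17.4)) [ 0.  -0.6 -0.5] -0.0013845393503114038
```

Emit:
move_arm(commands="1 0 0.2 0 0 0 -1; 2 0 0.3 0 0 0 -1; 3 0 0.5 0 0 0 -1; 4 0 0.7 0 0 0 -1; 4 0 0.7 0 0 0 -1")

```text
t: 10.7
tcp_pos: [0.6204, -0.0724, 0.0231]
tool_rot: [0.782, 0.617, 0.068, -0.053]
force: [-0.9, -5.9, 1.6]
finger_gap: -0.002
gripper_force: 2.7
```

Emit:
move_arm(commands="1 0 0.2 0 0 0 -1; 2 0 0.3 0 0 0 -1; 3 0 0.5 0 0 0 -1; 3 0 0.5 0 0 0 -1; 3 0 0.5 0 0 0 -1")

```text
t: 11.32
tcp_pos: [0.6215, -0.0724, 0.0234]
tool_rot: [0.782, 0.617, 0.067, -0.051]
force: [-3.3, -13.1, 1.5]
finger_gap: -0.001
gripper_force: 6.3
```

```bash
python3 st.py w8
```

```text
11.375 [ 0.6215 -0.0724  0.0234] (np.float64(1.6), np.float64(20.3)) [ -4.2 -11.9   2.7] 0.003903987569014369
```

View pics/w8.png

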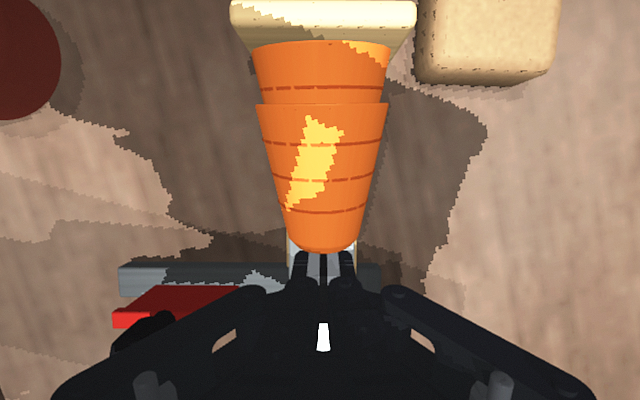

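The stop plate is at row 25, cup_0's rim at row 42 and cup_1's rim at row 103. The force has risen to 13 N. I'll check the gap between the rims against the model.

Run:
```python
from h import *
from station import snapshot
d=snapshot("wrist")
def show(b,dz=0,tilt=np.radians(10.5)):
    p=cup_pts(*rack(0,b),np.radians(YAW),.029+dz,tilt);q=proj(d,p[40:]);q2=proj(d,p[:40])
    print(b,"rim u",q[:,0].min().round(),q[:,0].max().round(),"v min/max",q[:,1].min().round(),q[:,1].max().round(),"base vmax",q2[:,1].max().round(),"u",q2[:,0].min().round(),q2[:,0].max().round())
for b in(.049,.044,.029,.025,.030,.033):show(b)
print("stop top",proj(d,[[*rack(-.035,.118),.058],[*rack(.035,.118),.058]]).round(), "knob",proj(d,[[*rack(-.068,0),.078]]).round())
```

```text
0.049 rim u 251.0 390.0 v min/max 44.0 64.0 base vmax 214.0 u 287.0 355.0
0.044 rim u 252.0 389.0 v min/max 59.0 75.0 base vmax 226.0 u 287.0 354.0
0.029 rim u 253.0 388.0 v min/max 105.0 106.0 base vmax 259.0 u 287.0 354.0
0.025 rim u 253.0 388.0 v min/max 113.0 118.0 base vmax 267.0 u 287.0 354.0
0.03 rim u 253.0 388.0 v min/max 102.0 103.0 base vmax 257.0 u 287.0 354.0
0.033 rim u 253.0 388.0 v min/max 93.0 97.0 base vmax 250.0 u 287.0 354.0
stop top [[224.  25.]
 [416.  26.]] knob [[124. 362.]]
```

The rims agree with bases at rack y of 50 and 30, a spacing of 20 mm, so cup_1 is home. I'll retract and go to the other cup.

Emit:
move_arm(commands="-15 0 -3 0 0 0 -1; -35 0 -20 0 -3 0 -1; -50 0 -60 0 -10 0 0; -90 0 -85 0 -10 0 1; -140 0 -95 0 -10 0 1")

```text
t: 12.05
tcp_pos: [0.5856, -0.218, 0.094]
tool_rot: [0.785, 0.62, 0.001, 0.001]
force: [0.9, 0.3, 0.1]
finger_gap: 0.641
gripper_force: 0.0
```

```bash
python3 st.py; python3 -c "
from h import *
mv(.5806,-.3545,.1,-3.5)"
```

```text
12.1 [ 0.5844 -0.2256  0.0936] (np.float64(1.5), np.float64(-137.4)) [-0.2 -3.8  0.2] 0.7207057709355567
mm [-126.2   26.8   -5.8] deg [3.500e-01 4.000e-02 7.983e+01]
```

Emit:
move_arm(commands="-25 5 -6 0 0 10 1; -50 10 -6 0 0 20 1; -75 16 -6 0 0 30 1; -100 21 -6 0 0 40 1; -126 27 -6 0 0 50 1")

```text
t: 12.72
tcp_pos: [0.581, -0.3468, 0.0976]
tool_rot: [0.974, 0.226, -0.0, -0.001]
force: [0.4, 1.0, 0.8]
finger_gap: 0.999
gripper_force: 0.0
```

Emit:
move_arm(commands="0 0 0 0 0 10 1; 0 0 0 0 0 20 1; 0 0 0 0 0 29.8 1; 0 0 0 0 0 29.8 1; 0 0 0 0 0 29.8 1")

```text
t: 13.35
tcp_pos: [0.5813, -0.3465, 0.0979]
tool_rot: [1.0, -0.028, -0.0, -0.0]
force: [1.5, 0.6, 0.9]
finger_gap: 1.0
gripper_force: 0.0
```

```bash
python3 st.py w9; python3 -c "
from h import *
from station import snapshot
mv(.5806,-.3545,.0055,-3.5)
d=snapshot('wrist');f=fit([d],[.5527,-.3528,0],[.6165,-.3567,0]);print(f)
m=orange(d);n,l,st,c=cv2.connectedComponentsWithStats(m);print(st[st[:,4]>500])
q=proj(d,cup_pts(.5527,-.3528,np.radians(-3.5)));print(q.min(0),q.max(0))"
```

```text
13.4 [ 0.5813 -0.3466  0.098 ] (np.float64(27.0), np.float64(-255.8)) [ 0.1 -0.7 -0.3] 1.001122203386735
mm [-0.2  8.  92.5] deg [-0.04  0.02  0.27]
[ 5.54309e+02 -3.52032e+02 -3.82700e+00  2.40000e-02]
[[     0      0    640    400 250309]
 [   294    153     80     99   5691]]
[293.54035764 151.21075046] [374.93401281 253.04801804]
```

View pics/w9.png

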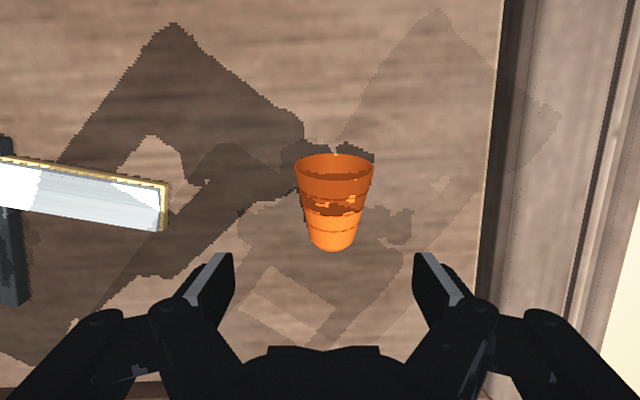

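The cup is at (334,200) in the wrist view. The fit is now good to 2%: base (554.3,-352.0) mm, yaw -3.8°. I'll grasp it.

Emit:
move_arm(commands="1.3 7.2 35 0 0 0.5 1; 1.3 7.2 75 0 0 0.5 1; 1.3 7.2 92.5 0 0 0.5 1; 1.3 7.2 92.5 0 0 0.5 0.6; 1.3 7.2 92.5 0 0 0.5 -1")

```text
t: 14.08
tcp_pos: [0.5833, -0.3549, 0.0071]
tool_rot: [0.999, -0.033, 0.001, 0.001]
force: [0.6, -0.0, -0.2]
finger_gap: 0.61
gripper_force: 0.0
```

Emit:
move_arm(commands="0 0 0 0 0 0 -1; 0 0 0 0 0 0 -1; 0 0 0 0 0 0 -1; 0 0 -30 0 0 0 -1; 0 0 -85 0 0 0 -1")

```text
t: 14.7
tcp_pos: [0.5804, -0.3528, 0.0889]
tool_rot: [0.999, -0.034, -0.003, -0.002]
force: [-0.5, -0.1, -0.2]
finger_gap: 0.539
gripper_force: 30.5
```

```bash
python3 st.py; python3 -c "
from h import *
mv(*rack(0,-.070),.095,YAW)"
```

```text
14.75 [ 0.5852 -0.3565  0.0988] (np.float64(33.1), np.float64(-264.5)) [1.  0.2 5. ] 0.5417316395176189
mm [   0.4 -197.3    2.6] deg [  0.62  -0.13 -80.22]
```

Emit:
move_arm(commands="0 -40 -5 0 0 -10 -1; 0 -80 -5 0 0 -20 -1; 0 -120 -5 0 0 -30 -1; 0 -160 -5 0 0 -40 -1; 0 -196 -5 0 0 -50 -1")

```text
t: 15.38
tcp_pos: [0.5953, -0.1572, 0.0957]
tool_rot: [0.919, 0.395, 0.0, 0.0]
force: [-0.6, -0.7, -0.1]
finger_gap: 0.544
gripper_force: 30.5
```

Emit:
move_arm(commands="0 0 0 0 0 -10 -1; 0 0 0 0 0 -20 -1; 0 0 0 0 0 -30 -1; 0 0 0 0 0 -30 -1; 0 0 0 0 0 -30 -1")

```text
t: 16.0
tcp_pos: [0.5954, -0.1587, 0.0957]
tool_rot: [0.788, 0.616, -0.0, 0.0]
force: [0.5, -0.3, -0.8]
finger_gap: 0.544
gripper_force: 30.5
```

```bash
python3 st.py w10
python3 - <<'E'
from h import *
from station import snapshot
mv(*rack(0,-.070),.02,YAW)
d=snapshot("wrist");m=orange(d)
for r in range(190,345,15):
    c=np.flatnonzero(m[r,200:450]);print(r,(c.min()+200,c.max()+200) if len(c) else None,end=" ")
E
```

```text
16.05 [ 0.5954 -0.1587  0.0957] (np.float64(-3.5), np.float64(-69.8)) [ 0.4 -0.3 -0.5] 0.5393270816327019
mm [-0.2  3.5 75.7] deg [-0.    0.   -0.36]
190 (np.int64(281), np.int64(361)) 205 (np.int64(261), np.int64(385)) 220 (np.int64(258), np.int64(390)) 235 (np.int64(263), np.int64(386)) 250 (np.int64(267), np.int64(381)) 265 (np.int64(272), np.int64(374)) 280 (np.int64(277), np.int64(368)) 295 (np.int64(280), np.int64(363)) 310 (np.int64(285), np.int64(357)) 325 (np.int64(291), np.int64(351)) 340 (np.int64(315), np.int64(329))
```

The cup sits straight in the hand, with its mouth centred at column 324 and its base at 321. I'll lower it and let go.

Emit:
move_arm(commands="0 3.5 30 0 0 -0.4 -1; 0 3.5 58 0 0 -0.4 -1; 0 3.5 70 0 0 -0.4 -1; 0 3.5 75.5 0 0 -0.4 -1; 0 3.5 75.5 0 0 -0.4 -1")

```text
t: 16.73
tcp_pos: [0.5994, -0.1598, 0.0213]
tool_rot: [0.785, 0.619, 0.0, 0.001]
force: [0.3, 0.5, 0.1]
finger_gap: 0.541
gripper_force: 30.6
```

Emit:
move_arm(commands="0 0 0 0 0 0 -0.2; 0 0 0 0 0 0 0.1; 0 0 0 0 0 0 0.4; 0 0 0 0 0 0 0.8; 0 0 0 0 0 0 0.8")

```text
t: 17.35
tcp_pos: [0.5988, -0.1594, 0.02]
tool_rot: [0.785, 0.62, -0.0, -0.0]
force: [-0.1, 0.0, -0.5]
finger_gap: 0.902
gripper_force: 0.0
```

Emit:
move_arm(commands="0 0 -30 0 0 0 0.8; 0 0 -70 0 0 0 0.8; -20 0 -85 0 0 0 0; -60 0 -85 0 0 0 -1; -70 0 -85 0 0 0 -1")

```text
t: 17.98
tcp_pos: [0.5818, -0.2307, 0.1049]
tool_rot: [0.786, 0.618, -0.0, 0.0]
force: [-0.4, 0.4, 0.2]
finger_gap: 0.259
gripper_force: 0.0
```

```bash
python3 st.py w11
python3 - <<'E'
from h import *
from station import snapshot
mv(*rack(0,-.128),.022,YAW,10)
d=snapshot("wrist");f=fit([d],rack(0,-.1),rack(0,-.04),.029);print(f,inrack(f[:2]/1e3))
E
```

```text
18.025 [ 0.5815 -0.2307  0.1046] (np.float64(-0.0), np.float64(-143.1)) [ 0.6 -0.2  0.1] 0.17342307201372295
mm [15.1  0.1 82.6] deg [-0.02 10.03 -0.03]
[ 5.90918e+02 -1.89142e+02  7.50680e+01  1.32000e-01] (np.float64(-0.7), np.float64(-100.4))
```

View pics/w11.png

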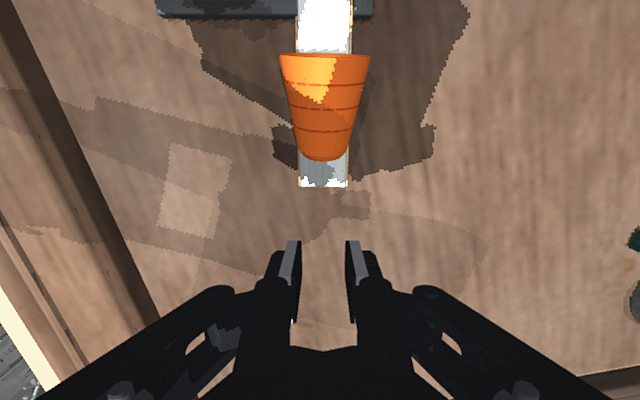

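Cup_2 lies square in the bay, with its base at (324,158) and its mouth at (325,55). That was the 11th picture I viewed and the limit is 10, so I went one over. From here I'll only measure in code. Next is the push.

Emit:
move_arm(commands="2 0 30 0 5 0 -1; 2 0 60 0 10 0 -1; 6 0 78 0 10 0 -1; 13 0 82.5 0 10 0 -1; 15 0 82.5 0 10 0 -1")

```text
t: 18.7
tcp_pos: [0.5863, -0.2111, 0.0228]
tool_rot: [0.781, 0.618, 0.068, -0.054]
force: [0.3, 0.2, 0.8]
finger_gap: 0.003
gripper_force: 0.0
```

Emit:
move_arm(commands="10 0 1.8 0 0 0 -1; 20 0 3.5 0 0 0 -1; 30 0 5.3 0 0 0 -1; 40 0 7.1 0 0 0 -1; 49 0 8.7 0 0 0 -1")

```text
t: 19.32
tcp_pos: [0.5978, -0.1638, 0.0227]
tool_rot: [0.782, 0.617, 0.068, -0.054]
force: [-0.1, -1.0, -0.1]
finger_gap: -0.002
gripper_force: 0.1
```

Emit:
move_arm(commands="8 0 1.4 0 0 0 -1; 16 0 2.8 0 0 0 -1; 24 0 4.2 0 0 0 -1; 32 0 5.6 0 0 0 -1; 39 0 6.9 0 0 0 -1")

```text
t: 19.95
tcp_pos: [0.607, -0.1257, 0.0226]
tool_rot: [0.782, 0.617, 0.068, -0.054]
force: [-0.7, -1.6, 0.3]
finger_gap: -0.004
gripper_force: 0.5
```

```bash
cat > rows.py <<'E'
from h import *
from station import snapshot
d=snapshot("wrist");m=orange(d)
print("widths",[(r,int(c.min()+180),int(c.max()+180)) for r in range(0,270,8) if len(c:=np.flatnonzero(m[r,180:460]))>5])
E
python3 st.py; python3 rows.py
```

```text
20.0 [ 0.607  -0.1247  0.0226] (np.float64(-0.2), np.float64(-34.0)) [-0.2  0.4  0.7] 0.0006720108419828834
widths [(0, 264, 389), (8, 265, 386), (16, 267, 384), (24, 268, 383), (32, 270, 381), (40, 272, 380), (48, 274, 378), (56, 275, 376), (64, 277, 374), (72, 278, 373), (80, 280, 371), (88, 282, 369), (96, 283, 367), (104, 258, 391), (112, 260, 389), (120, 262, 387), (128, 264, 385), (136, 265, 384), (144, 267, 381), (152, 269, 379), (160, 271, 377), (168, 273, 375), (176, 275, 373), (184, 277, 371), (192, 279, 369), (200, 280, 367), (208, 282, 365), (216, 284, 363), (224, 286, 361), (232, 288, 359), (240, 293, 354), (248, 302, 345)]
```

The rim is over the next cup. I'll push on, slowly at the end.

Emit:
move_arm(commands="5 0 0.9 0 0 0 -1; 10 0 1.8 0 0 0 -1; 15 0 2.6 0 0 0 -1; 20 0 3.5 0 0 0 -1; 25 0 4.4 0 0 0 -1")

```text
t: 20.68
tcp_pos: [0.6128, -0.1011, 0.0226]
tool_rot: [0.782, 0.617, 0.068, -0.054]
force: [0.1, -0.4, -0.7]
finger_gap: 0.002
gripper_force: 0.6
```

Emit:
move_arm(commands="2 0 0.4 0 0 0 -1; 4 0 0.7 0 0 0 -1; 6 0 1.1 0 0 0 -1; 7 0 1.2 0 0 0 -1; 8 0 1.4 0 0 0 -1")

```text
t: 21.3
tcp_pos: [0.6146, -0.0935, 0.0226]
tool_rot: [0.782, 0.617, 0.068, -0.054]
force: [-0.3, -1.4, -0.1]
finger_gap: 0.001
gripper_force: 0.7
```

Emit:
move_arm(commands="1 0 0.2 0 0 0 -1; 2 0 0.3 0 0 0 -1; 3 0 0.5 0 0 0 -1; 4 0 0.7 0 0 0 -1; 4 0 0.7 0 0 0 -1")

```text
t: 21.92
tcp_pos: [0.6157, -0.0905, 0.0228]
tool_rot: [0.782, 0.617, 0.068, -0.053]
force: [-1.7, -4.2, 1.1]
finger_gap: 0.001
gripper_force: 2.3
```

```bash
python3 st.py; python3 rows.py
```

```text
21.975 [ 0.6157 -0.0905  0.0228] (np.float64(0.2), np.float64(1.3)) [-1.2 -3.8  0.8] 0.002355303140458929
widths [(0, 255, 394), (8, 257, 393), (16, 259, 391), (24, 260, 389), (32, 262, 387), (40, 263, 386), (48, 257, 391), (56, 257, 392), (64, 259, 390), (72, 261, 388), (80, 262, 386), (88, 264, 385), (96, 265, 382), (104, 258, 391), (112, 260, 389), (120, 262, 387), (128, 264, 385), (136, 266, 383), (144, 267, 381), (152, 269, 379), (160, 271, 378), (168, 273, 376), (176, 275, 374), (184, 277, 372), (192, 279, 370), (200, 280, 369), (208, 283, 366), (216, 285, 364), (224, 287, 362), (232, 289, 361), (240, 294, 356), (248, 302, 347)]
```

Emit:
move_arm(commands="1 0 0.2 0 0 0 -1; 2 0 0.3 0 0 0 -1; 3 0 0.5 0 0 0 -1; 4 0 0.7 0 0 0 -1; 4 0 0.7 0 0 0 -1")

```text
t: 22.65
tcp_pos: [0.6172, -0.0904, 0.0232]
tool_rot: [0.782, 0.618, 0.067, -0.05]
force: [-5.2, -14.5, 3.4]
finger_gap: -0.004
gripper_force: 7.3
```

```bash
python3 st.py
python3 - <<'E'
from h import *
from station import snapshot
d=snapshot("wrist");m=orange(d)
print([(r,int(c.min()+180),int(c.max()+180)) for r in list(range(38,52,2))+list(range(94,108,2)) if len(c:=np.flatnonzero(m[r,180:460]))>5])
for b in(.049,.029,.030,.009,.010,.011):
    q=proj(d,cup_pts(*rack(0,b),np.radians(YAW),.029)[40:]);print(b,q[:,1].min().round(),q[:,1].max().round())
E
```

```text
22.7 [ 0.6172 -0.0904  0.0232] (np.float64(1.6), np.float64(1.8)) [ -3.9 -14.3   2.9] -0.005443458484713045
[(38, 260, 384), (40, 260, 383), (42, 260, 382), (44, 257, 385), (46, 254, 388), (48, 254, 389), (50, 254, 389), (94, 263, 381), (96, 263, 381), (98, 264, 380), (100, 264, 379), (102, 265, 388), (104, 264, 389), (106, 256, 388)]
0.049 -17.0 26.0
0.029 48.0 67.0
0.03 45.0 65.0
0.009 107.0 110.0
0.01 105.0 107.0
0.011 103.0 104.0
```

The push force is 14 N, and the rims put cups 1 and 2 at rack y of about 30 and 10.5. The stack is home. I'll back off and go round to the knob.

Emit:
move_arm(commands="-15 0 -3 0 0 0 -1; -30 0 -15 0 -3 0 -1; -40 0 -60 0 -10 0 -1; -40 0 -105 0 -10 0 -1; -40 0 -105 0 -10 0 -1")

```text
t: 23.38
tcp_pos: [0.6056, -0.1422, 0.1228]
tool_rot: [0.785, 0.619, 0.002, 0.003]
force: [0.9, -0.8, -0.8]
finger_gap: -0.002
gripper_force: 0.0
```

```bash
python3 st.py
python3 - <<'E'
from h import *
from station import snapshot
mv(*rack(-.108,0),.13,YAW)
d=snapshot("top");P=d["image"].astype(int)
print("knob px expected",proj(d,[[*rack(-.068,0),.078]]).round(1))
w=snapshot("wrist");print("wrist",proj(w,[[*rack(-.068,0),.078]]).round(1))
g=w["image"].max(2);e=proj(w,[[*rack(-.068,0),.075]])[0].astype(int)
cv2.imwrite("pics/w12.png",w["image"][:,:,::-1])
m=orange(w)
print([(r,int(c.min()+180),int(c.max()+180)) for r in range(0,200,8) if len(c:=np.flatnonzero(m[r,180:460]))>5])
for b in(.05,.03,.0105):
    p=cup_pts(*rack(0,b),np.radians(YAW),.029);print(b,proj(w,p).min(0).round(),proj(w,p).max(0).round())
E
```

```text
23.425 [ 0.604  -0.1415  0.1206] (np.float64(0.8), np.float64(-51.0)) [-0.4 -0.4 -0.5] 0.0015415731961582538
mm [  51.3 -108.6   -9.6] deg [ 0.17 -0.04  0.14]
knob px expected [[298.7 218.4]]
wrist [[210.9 147.3]]
[(0, 283, 367), (8, 284, 365), (16, 286, 364), (24, 285, 369), (32, 283, 367), (40, 285, 365), (48, 287, 363), (56, 289, 362), (64, 290, 361), (72, 292, 358), (80, 294, 357), (88, 296, 355), (96, 298, 354), (104, 299, 352), (112, 302, 351), (120, 304, 348), (128, 315, 335)]
0.05 [278. -64.] [372.  69.]
0.03 [279. -19.] [371. 101.]
0.0105 [280.  21.] [369. 131.]
```

Emit:
move_arm(commands="0 -45 -10 0 0 0 -1; 20 -90 -10 0 0 0 -1; 51 -109 -10 0 0 0 -1; 51 -109 25 0 0 0 -1; 51 -109 62 0 0 0 -1")

```text
t: 24.15
tcp_pos: [0.5081, -0.0656, 0.0555]
tool_rot: [0.785, 0.62, -0.0, -0.001]
force: [0.5, 0.1, 1.0]
finger_gap: -0.004
gripper_force: 0.0
```

Emit:
move_arm(commands="0 8 0 0 0 0 -1; 0 16 0 0 0 0 -1; 0 24 0 0 0 0 -1; 0 32 0 0 0 0 -1; 0 40 0 0 0 0 -1")

```text
t: 24.78
tcp_pos: [0.5485, -0.0762, 0.0578]
tool_rot: [0.785, 0.62, 0.0, 0.0]
force: [-2.1, 0.1, 0.3]
finger_gap: 0.002
gripper_force: 0.6
```

```bash
python3 st.py
```

```text
24.825 [ 0.5501 -0.0767  0.0579] (np.float64(-66.8), np.float64(-0.7)) [ 0.4  0.1 -0.6] -0.0015965481181236581
```

Emit:
move_arm(commands="0 7 0 0 0 0 -1; 0 14 0 0 0 0 -1; 0 20 0 0 0 0 -1; 0 25 0 0 0 0 -1; 0 30 0 0 0 0 -1")

```text
t: 25.45
tcp_pos: [0.5773, -0.083, 0.057]
tool_rot: [0.785, 0.62, -0.0, -0.0]
force: [-1.9, -0.3, 0.8]
finger_gap: -0.001
gripper_force: 0.6
```

Emit:
move_arm(commands="0 3 0 0 0 0 -1; 0 6 0 0 0 0 -1; 0 9 0 0 0 0 -1; 0 12 0 0 0 0 -1; 0 13 0 0 0 0 -1")

```text
t: 26.08
tcp_pos: [0.5899, -0.0861, 0.057]
tool_rot: [0.785, 0.619, 0.0, 0.0]
force: [-0.6, -0.6, 0.2]
finger_gap: 0.004
gripper_force: 0.5
```

```bash
python3 st.py
python3 - <<'E'
from h import *
from station import snapshot
d=snapshot("top");h=cv2.cvtColor(d["image"],cv2.COLOR_RGB2HSV)
m=((h[...,0]<4)|(h[...,0]>172))&(h[...,1]>150);m[:, :285]=0;m[:,330:]=0;m[:180]=0;m[250:]=0
ys,xs=np.nonzero(m);print("red",len(xs),xs.mean() if len(xs) else 0,ys.mean() if len(ys) else 0, "shut pred",proj(d,[[*rack(0,0),.053],[*rack(-.03,0),.053],[*rack(-.068,0),.053]]).round(1).tolist())
E
```

```text
26.125 [ 0.59   -0.0861  0.0571] (np.float64(-25.9), np.float64(-0.5)) [-0.6 -0.5 -0.1] 0.0016153453309062048
red 0 0 0 shut pred [[306.1, 194.3], [303.2, 205.4], [299.4, 219.6]]
```

Emit:
move_arm(commands="0 1.5 0 0 0 0 -1; 0 3 0 0 0 0 -1; 0 4.5 0 0 0 0 -1; 0 6 0 0 0 0 -1; 0 6 0 0 0 0 -1")

```text
t: 26.8
tcp_pos: [0.5949, -0.0872, 0.057]
tool_rot: [0.785, 0.62, -0.0, -0.001]
force: [-3.0, -0.3, 1.0]
finger_gap: -0.003
gripper_force: 1.4
```

Emit:
move_arm(commands="0 1 0 0 0 0 -1; 0 2 0 0 0 0 -1; 0 3 0 0 0 0 -1; 0 4 0 0 0 0 -1; 0 4 0 0 0 0 -1")

```text
t: 27.42
tcp_pos: [0.5951, -0.0872, 0.0569]
tool_rot: [0.785, 0.62, -0.003, -0.004]
force: [-9.7, -0.2, 7.0]
finger_gap: 0.002
gripper_force: 5.0
```

```bash
python3 st.py
```

```text
27.475 [ 0.5951 -0.0872  0.0569] (np.float64(-20.6), np.float64(-0.3)) [-10.3   0.9   6.6] -0.0005227469805941551
```

Emit:
move_arm(commands="0 2 0 0 0 0 -1; 0 4 0 0 0 0 -1; 0 4 0 0 0 0 -1; 0 -5 0 0 0 0 -1; 0 -20 0 0 0 0 -1")

```text
t: 28.1
tcp_pos: [0.582, -0.0842, 0.0575]
tool_rot: [0.785, 0.619, 0.002, 0.002]
force: [-0.1, -0.1, 0.4]
finger_gap: 0.003
gripper_force: 0.0
```

Emit:
move_arm(commands="0 -20 -30 0 0 0 -1; 0 -60 -80 0 0 0 -1; -50 -100 -110 0 0 0 -1; -100 -120 -120 0 0 0 -1; -100 -120 -120 0 0 0 -1")

```text
t: 28.72
tcp_pos: [0.4404, -0.1566, 0.1788]
tool_rot: [0.787, 0.617, 0.001, 0.003]
force: [0.7, -0.4, -0.5]
finger_gap: 0.002
gripper_force: 0.0
```

```bash
python3 st.py
python3 - <<'E'
from h import *
from station import snapshot
d=snapshot("wrist");i=d["image"];h=cv2.cvtColor(i,cv2.COLOR_RGB2HSV)
m=((h[...,0]<4)|(h[...,0]>172))&(h[...,1]>150)&(h[...,2]>60)
n,l,st,c=cv2.connectedComponentsWithStats(m.astype(np.uint8))
print("red",st[1:][st[1:,4]>30].tolist())
pan=[[*rack(x,0),z] for x in(-.023,.023) for z in(.018,.053)];print("panel shut",proj(d,pan).round().tolist())
k=proj(d,[[*rack(0,0),.078]])[0];print("knob pred",k.round(1))
u,v=k.astype(int);b=(i.max(2)<60)[v-25:v+25,u-25:u+25];ys,xs=np.nonzero(b);print("dark",len(xs),xs.mean()+u-25,ys.mean()+v-25,xs.min()+u-25,xs.max()+u-25)
o=orange(d);n,l,st,c=cv2.connectedComponentsWithStats(o);print("orange",st[1:][st[1:,4]>100].tolist())
q=np.vstack([cup_pts(*rack(0,b),np.radians(YAW),.029) for b in(.05,.03,.0105)]);print(proj(d,q).min(0).round(),proj(d,q).max(0).round())
t=snapshot("top");o=orange(t);n,l,st,c=cv2.connectedComponentsWithStats(o);print("top orange",st[1:][st[1:,4]>60].tolist())
print(proj(t,q).min(0).round(),proj(t,q).max(0).round())
E
```

```text
28.775 [ 0.4409 -0.1553  0.1782] (np.float64(-154.4), np.float64(-102.8)) [ 0.5  0.1 -0.1] 0.0010632470462548739
red [[466, 65, 42, 11, 338]]
panel shut [[464.0, 74.0], [484.0, 70.0], [514.0, 74.0], [540.0, 70.0]]
knob pred [532.2  65.7]
dark 596 523.771812080537 66.98657718120805 507 540
orange [[480, 0, 68, 61, 3230]]
[ 477. -111.] [577.  61.]
top orange [[261, 175, 43, 25, 723], [229, 239, 16, 15, 74]]
[262. 174.] [305. 201.]
```

The gate panel and knob match their shut positions to within 2 px. In the top view the cup stack matches its predicted outline. The robot is clear, so I'll hand in.

```bash
python3 -c "
from station import ticket
print(ticket.sign_off())"
```

```text
the job is handed in; nothing more can be done
None
```

The three cups are nested against the end stop, the red gate is fully shut, and the job is handed in at about 29 s on the robot clock; I viewed 11 pictures, one over the limit of 10.

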